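Hold a clear acrylic heel in the light path of the strain viewer

ROBOT

A 6-joint arm with a two-finger parallel gripper is mounted at the origin on the work surface. World frame = base frame: x ahead of the robot, y to its left, z up, the work surface at z = 0. Lengths are in m, angles in rad, forces in N, time in s.
With the tool pointing down it reaches from about 0.35 to 0.85 m from the base axis. Payload 8.1 kg.
Tool frame: the origin (TCP) lies where the fingers leave the gripper's body, on its centre line; the fingertips stand 73 mm ahead of it and the grasp point (between the pads) lies 54 mm ahead of it (ctrl.hold_point_z is the z of the grasp point in the tool frame, in m); z points along the fingers, y is the line along which they close (so a half turn about z gives the same grasp; the last joint's range is limited). The gripper opens to 85 mm and grips with 20 to 120 N. Pads are 22 mm wide; open, the fingers measure 114 mm over their backs; the gripper's body (76 mm by 85 mm) begins 54 mm behind the grasp point. The pads swing forward as they close: fully open they stand 13 mm farther back than shut.
Start: joints at [1.079, 0.13, 1.488, -0, 1.523, -0.085], TCP at [0.237, 0.551, 0.304] pointing down, gripper open.
Joint ranges: [-2.96, 2.96], [-0.89, 2.26], [0.02, 2.5], [-1.34, 4.48], [0, 2.73], [-2.66, 2.66]. Speed limits (rad/s): [2.39, 2.39, 2.79, 3.14, 3.14, 3.14].

INTERFACE

Orientations are given as a unit quaternion [x, y, z, w].
In Python, from bench import ctrl gives the robot as it stands.
- The arm moves only by the tool carry_out, never from a script. Its argument "steps" is text: rows parted by semicolons, each of 6 numbers parted by spaces: the shift along the tool's x, y, z normalised to -1 to 1, where 1 is 100 mm, then the turn, a rotation vector about the tool's x, y, z normalised to -1 to 1, where 1 is 180 degrees. In form: tx ty tz ax ay az; .... A call has exactly 8 rows; each row is the pose to reach, as a shift and turn from the pose commanded when the call began, along the tool's axes at that moment, turning the shorter way round; what a row does not reach only later rows make up. A row lasts 1/8 s, in which the tool goes at most 62.5 mm and 10.7 degrees, less where a joint would pass 70% of its speed; a pose out of reach is approached as far as the arm can. A call with a number of a shift or a turn outside -1 to 1 is refused whole. A call with a gripper value outside its range is refused whole. "fingers" is the finger opening in mm, from 0 to 85.4, set as the call begins (left out, the last holds). The fingers move at their own pace and stop on an object; "newtons" is the grip in N (left out, the last holds). Time passes only in rows, so rows that repeat a pose let the fingers close, or fill a call up. It gives the time, the measured TCP pose, the force, the opening and the grip force at its end, in the units of the state.
- ctrl.read_state(): the state, without advancing time (a new reading comes with each control period).
- ctrl.get_image(name): name is "scene" or "top"; returns (picture, depth): 400x640x3 uint8, red, green, blue; 400x640 float32, m along the optical axis (not along the pixel's ray), 0 where there is no reading.
- ctrl.camera_params(name): a dict with "intrinsics" (3x3 intrinsics, pixels), "world_from_camera" (4x4, takes a point from camera to world coordinates). Camera axes: x right, y up, looking along -z (the intrinsics and any distortion apply to the point x, -y, -z); pixel columns grow to the right and rows downward; lengths in m; the calibration is good to about 2 mm. A picture is of the moment at which its call begins. camera_params takes no time and is no camera call.
- ctrl.close_job(): hands the job in; it is judged then, once.
The state is a dict: "time": time; "q": joint angles; "qd": joint speeds; "joint_torque": joint torques, N m; "ee_pos": TCP position; "orientation": TCP orientation; "contact_force": force on the tool from outside, world axes, zero at the start; "ft_torque": the same for the moment, N m; "opening": finger opening in m; "finger_force": force on a finger pad.
Only numpy, scipy, OpenCV 4.12 (cv2) and the standard library are available. Lean on these libraries where they do the work, as an engineer would, in place of code of your own. Each camera call takes 0.05 s, during which the arm holds its last target. There are 200 camera calls.

TASK

Check the clear acrylic block heel for strain: slide the window of the dust case fully open, take out the heel that stands under it, gripping it only by its two matt ground faces so that nothing of the gripper touches the polished clear ones, and hold it in the light path of the strain viewer. Hold it still in mid air, centred on the round windows and midway between lamp and analyser, with its flat clear sides facing the two windows, without touching the viewer. Finish while still holding it there, with the window left open and everything else left where it was.

Things in the scene. Friction and masses are not known exactly. Their poses are not given: they have to be found in the camera images.
- case: Dust case: fixed light-wood box, 190 mm (its x) by 374 mm (its y), 75 mm high, its side tracks up to 86 mm; origin at the centre of its underside, z up. Walls and middle divider 8 mm; felt floor 12 mm above the bench. Two bays, 174 (x) by 175 mm (y): the -y one lies under a fixed clear pane, the +y one under the sliding window and holds the heel.
- window (a joint): Clear sliding window of the case (178 by 176 mm, 4 mm thick, top face 81 mm above the bench), in m: 0 = shut over the +y bay; it slides along the case's -y over the fixed pane; 0.17 = fully open, at its stop. Starts shut or up to 0.03 ajar, stays where it is left, takes about 2 N to move.
- window_pull (a point): Middle of the aluminium pull bar that stands on the centre of the sliding window: 70 mm long (along the case's x), 12 mm thick (along the case's y, the sliding direction), from 81 to 105 mm above the bench; this point is 93 mm above it. Axes as the case's.
- heel: Heel to check: clear acrylic, D-shaped, standing on its flat breast, rounded back up, about 0.11 kg. Origin at the centre of its underside, z up. 50 mm wide (x), 53 mm high (straight to 28 mm, then half round, radius 25), 40 mm through (y). The flat D ends at y = +20 and -20 mm are matt white: grip only these. The flat sides at x = +25 and -25 mm and the rounded back are polished and clear.
- heel_mid (a point): Centre of the heel, 26.5 mm above its underside; axes as the heel's.
- viewer: Polarising strain viewer, fixed: bed 300 by 120 mm, 14 mm thick; at its -x end a grey lamp head (60 by 130 mm, top 205 mm above the bench) with a round lit window, 110 mm; at +x a round dark analyser in a black ring (130 mm outside, top 207 mm). The 210 mm gap between is open above and at the sides. Origin on the bench under the gap's middle; x along the light, z up.
- viewer_mid (a point): Middle of the light path: on the axis of the two round windows, 140 mm above the bench, halfway between lamp face and analyser; axes as the viewer's (x along the light).
- heel_leather: Brown leather heel of the same size and shape under the fixed pane of the dust case, origin at the centre of its underside; leave it.
- heel_low: A lower leather heel (46 mm wide, 47 mm high, 22 mm through) under the fixed pane, origin at the centre of its underside; leave it.
- toppiece: Brown leather top-piece, 48 by 51 mm, 6 mm thick, lying flat in a corner of the +y bay (about 60 mm in x and 60 mm in y from the bay's middle), origin at the centre of its underside; leave it.
- last: Wooden shoe last, 265 mm long, 85 mm high, lying behind case and viewer, origin under its middle; leave it.
- hammer: Hammer lying along its x in front of the robot, origin under its middle; leave it.
- brush: Brush lying along its x in front of the robot, origin under its middle; leave it.
- tin: Round polish tin, 76 mm across, 26 mm high, standing behind the viewer, origin at the centre of its underside; leave it.
- jar: Amber jar, 64 mm across, 85 mm high, origin at the centre of its underside; leave it.

How it is judged:
On the way, in this order (a step that is already met when the one before it is completed fails the run):
1. the window of the dust case is slid fully open (value of joint window above 0.155 m), for 0.2 s.
2. the heel is lifted clear of the dust case in the fingers (height (world z) of heel above 0.088 m and contact force between the fingers and heel above 0.5 N), for 0.2 s.
At the end, for the whole second after the job is handed in: The window is at least 150 mm open; the heel is held in the fingers, still and touching nothing else, its centre within 18 mm of the light axis sideways and in height and within 45 mm of the middle of the gap along it, its clear sides square to the light within 0.2 rad (11 degrees) (value of joint window above 0.15 m and x of heel_mid in the frame of viewer_mid between -0.045 and 0.045 m and y of heel_mid in the frame of viewer_mid between -0.018 and 0.018 m and z of heel_mid in the frame of viewer_mid between -0.018 and 0.018 m and angle between the x axis of heel and the x axis of viewer, either way round below 0.2 rad and contact force between the fingers and heel above 1 N and contact force between heel and viewer below 0.2 N and linear speed of heel below 0.02 m/s and angular speed of heel below 0.2 rad/s); the arm keeps its last pose, push and grip.
It fails at once if the gripper touches a polished clear face of the heel (contact force between the fingers and heel_c0 above 0.3 N or contact force between the fingers and heel_c1 above 0.3 N).
It fails at once if the strain viewer is touched (contact force between anything else and viewer above 2 N).
It fails at once if something else on the bench or in the case is moved out of its place (distance of any of heel_leather, heel_low, last, hammer, brush, tin, jar from where it was at the start of the episode above 0.02 m or distance of toppiece from where it was at the start of the episode above 0.03 m).
It also fails if it takes over 64 s, if anything falls off the work surface, if the arm or the gripper's body presses on something with over 40 N, if the wrist force passes 120 N, or if a joint passes its speed limit or range.

## Working session

There is one attempt and no reset: what is moved stays moved. The work goes in short steps, Python scripts to look and compute and a tool call to move; the robot and the scene stay as the last step left them, time stands still between calls to the robot, and variables do not carry over. Pictures are saved under pics/ and viewed, at most 10 in all, crops included, and the job is handed in when it is done.

Besides the shell and the picture viewer there is one more tool, called after "Request:" as a command line: name --argument value ..., lists and objects as JSON in quotes. carry_out: Moves the arm, as the interface text tells. Its arguments: {"type":"object","properties":{"steps":{"type":"string"},"fingers":{"type":"number"},"newtons":{"type":"number"}},"required":["steps"]}

```bash
mkdir -p pics; ls; python3 - <<'E'
from bench import ctrl
import cv2,numpy as np
for n in ("scene","top"):
    im,d=ctrl.get_image(n); np.savez(f"pics/{n}0.npz",im=im,d=d)
    cv2.imwrite(f"pics/{n}0.png",im[:,:,::-1]); p=ctrl.camera_params(n); print(n,p["intrinsics"],p["world_from_camera"].round(4) if hasattr(p["world_from_camera"],"round") else p["world_from_camera"], [k for k in p])
s=ctrl.read_state(); print(s["time"],s["ee_pos"],s["orientation"],s["opening"],ctrl.hold_point_z)
E
```

```text
pics
scene [[378.53238536   0.         317.31008201]
 [  0.         378.53238536 203.28350378]
 [  0.           0.           1.        ]] [[-0.5603 -0.5211  0.6438  1.0915]
 [ 0.8283 -0.3588  0.4304  0.3697]
 [ 0.0067  0.7744  0.6327  0.6507]
 [ 0.      0.      0.      1.    ]] ['intrinsics', 'world_from_camera']
top [[409.84024783   0.         320.53611152]
 [  0.         409.84024783 201.67620059]
 [  0.           0.           1.        ]] [[-0.0032  0.9855 -0.1694  0.3794]
 [-0.9997 -0.0076 -0.0253 -0.0038]
 [-0.0262  0.1693  0.9852  1.0605]
 [ 0.      0.      0.      1.    ]] ['intrinsics', 'world_from_camera']
0.1 [0.237203   0.55070487 0.30292843] [ 2.01999378e-01  9.79385285e-01 -8.08641370e-04 -2.46035019e-04] 0.08557348716411642 0.0539
```

View pics/scene0.png

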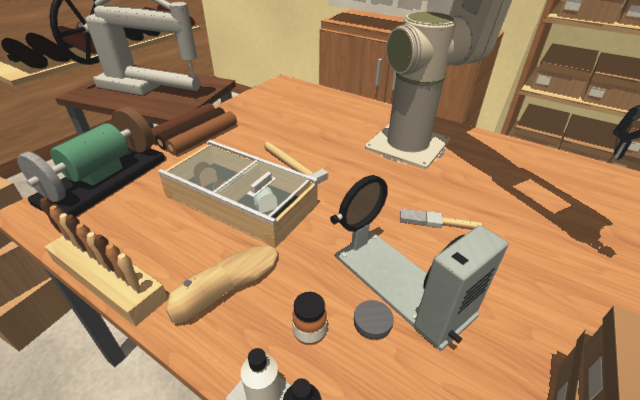

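View pics/top0.png

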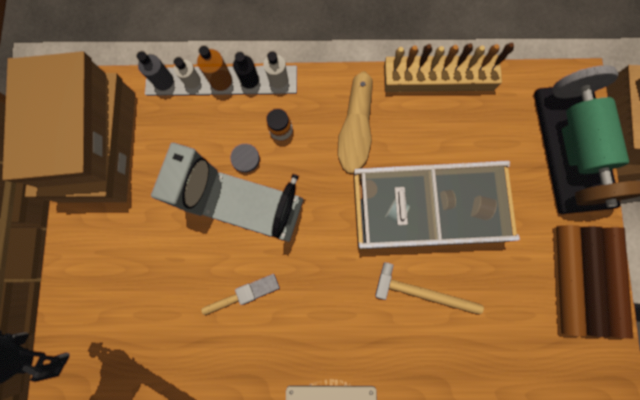

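The scene view shows the case centre-left with pull bar at (262,184), the heel below it at (265,200), and the viewer at (340–505,180–345). The top view shows the case at (355–518,162–250), the pull at (402,206), the heel around (397,212), and the viewer lamp at (185,178) with the analyser at (287,207).

```bash
python3 - <<'E'
import cv2,numpy as np
a=np.load("pics/top0.npz")["im"][:,:,::-1]; b=np.load("pics/scene0.npz")["im"][:,:,::-1]
c1=cv2.resize(a[152:258,346:526],None,fx=4.4,fy=4.4,interpolation=cv2.INTER_CUBIC)
cv2.imwrite("pics/c1.png",c1)
c2=cv2.resize(b[135:245,155:325],None,fx=4.7,fy=4.7,interpolation=cv2.INTER_CUBIC)
cv2.imwrite("pics/c2.png",c2)
c3=cv2.resize(a[135:255,145:310],None,fx=4.8,fy=4.8,interpolation=cv2.INTER_CUBIC)
cv2.imwrite("pics/c3.png",c3)
E
```

```text
(no output)
```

View pics/c1.png

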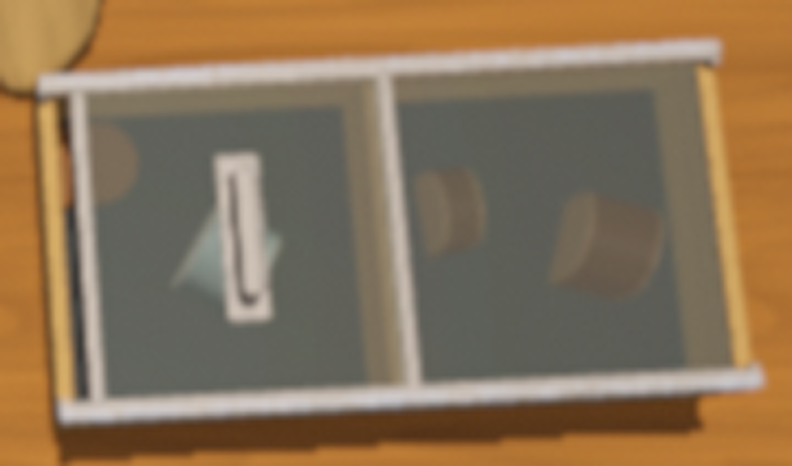

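View pics/c3.png

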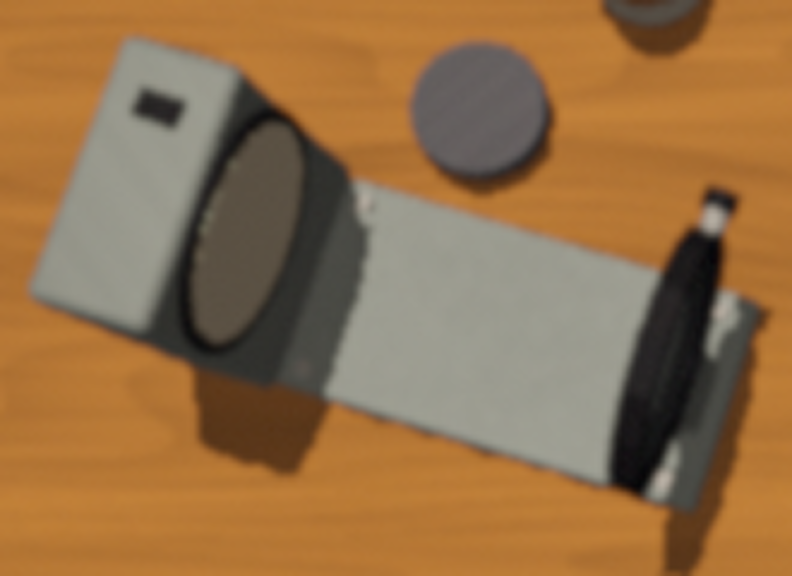

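The case crop shows the track corners at crop (38,76), (720,40), (762,385), (60,424), and the pull top spanning (215,153) to (272,320). The heel is turned in the bay under it, with its blue-white ends facing lower-left and upper-right. The viewer crop shows lamp-top corners (125,36), (242,68), (150,335), (30,292), and bed right-end corners (765,312), (690,512).

```bash
cat > h.py <<'E'
import cv2,numpy as np
from bench import ctrl
def ray(n,px,z):
    p=ctrl.camera_params(n);K=np.array(p["intrinsics"]);T=np.array(p["world_from_camera"])
    px=np.atleast_2d(px).astype(float)
    d=np.c_[(px[:,0]-K[0,2])/K[0,0],-(px[:,1]-K[1,2])/K[1,1],-np.ones(len(px))]@T[:3,:3].T
    return (T[:3,3]+d*((z-T[2,3])/d[:,2])[:,None])[:,:2]
def proj(n,P):
    p=ctrl.camera_params(n);K=np.array(p["intrinsics"]);T=np.array(p["world_from_camera"])
    c=(np.atleast_2d(P)-T[:3,3])@T[:3,:3]; return np.c_[K[0,0]*c[:,0]/-c[:,2]+K[0,2],K[1,1]*c[:,1]/c[:,2]+K[1,2]]
def cloud(n,d):
    p=ctrl.camera_params(n);K=np.array(p["intrinsics"]);T=np.array(p["world_from_camera"])
    v,u=np.mgrid[:d.shape[0],:d.shape[1]]
    c=np.stack([(u-K[0,2])/K[0,0]*d,-(v-K[1,2])/K[1,1]*d,-d],-1); return c@T[:3,:3].T+T[:3,3]
E
python3 - <<'E'
from h import *
f=lambda P,o,s:np.array(P,float)/s+np.array(o)-0.5+0.5/s
cr=ray("top",f([[38,76],[720,40],[762,385],[60,424]],(346,152),4.4),.086)
print("case corners",cr.round(4),"ctr",cr.mean(0).round(4),"sides",[np.linalg.norm(cr[i]-cr[i-1]).round(4) for i in range(4)])
for a,b in((1,0),(2,3)): print("yaw y axis",np.arctan2(*( -(cr[b]-cr[a])*[1,-1])[::1]).round(4))
pu=ray("top",f([[215,153],[258,153],[272,320],[230,322]],(346,152),4.4),.105); print("pull",pu.round(4),pu.mean(0))
l=ray("top",f([[125,36],[242,68],[150,335],[30,292]],(145,135),4.8),.205); print("lamp",l.round(4),l.mean(0))
b=ray("top",f([[350,178],[765,312],[690,512],[330,395]],(145,135),4.8),.014); print("bed",b.round(4))
for P,q in((l[0],l[1]),(l[3],l[2]),(b[0],b[1]),(b[3],b[2])): print("x dir",np.arctan2(*(q-P)[::-1]).round(4))
for P,q in((l[2],l[1]),(l[3],l[0]),(b[2],b[1])): print("y dir",np.arctan2(*(q-P)[::-1]).round(4), np.linalg.norm(q-P).round(4))
d=np.load("pics/top0.npz")["d"];C=cloud("top",d)
m=(C[...,2]>.199)&(C[...,2]<.211)&(C[...,1]>.2)&(C[...,1]<.5);m[:,:150]=0;m[:,225:]=0
ys,xs=np.nonzero(m);Q=C[m][:,:2].astype(np.float32);print("lamp depth",len(Q),cv2.minAreaRect(Q))
m=abs(C[...,2]-.014)<.006;m[:,:200]=0;m[:,310:]=0;m[:150]=0;m[260:]=0
Q=C[m][:,:2].astype(np.float32);print("bed depth",len(Q),cv2.minAreaRect(Q))
m=(C[...,2]>.05)&(C[...,2]<.1);m[:,:350]=0;m[:,525:]=0;m[:155]=0;m[255:]=0
Q=C[m][:,:2].astype(np.float32);print("case depth",len(Q),cv2.minAreaRect(Q))
for u,v in((402,206),(397,212),(420,230),(470,230)): print(u,v,C[v,u].round(4))
E
```

```text
case corners [[ 0.6276 -0.0614]
 [ 0.6443 -0.437 ]
 [ 0.4543 -0.4439]
 [ 0.4353 -0.0699]] ctr [ 0.5404 -0.2531] sides [np.float64(0.1924), np.float64(0.3759), np.float64(0.1901), np.float64(0.3744)]
yaw y axis 0.0444
yaw y axis 0.0506
pull [[ 0.5791 -0.1547]
 [ 0.5789 -0.1778]
 [ 0.4886 -0.1818]
 [ 0.4876 -0.1596]] [ 0.53356516 -0.16846728]
lamp [[0.6617 0.3468]
 [0.6459 0.2921]
 [0.523  0.3273]
 [0.5429 0.3827]] [0.593391   0.33720468]
bed [[0.6419 0.2951]
 [0.5652 0.066 ]
 [0.4574 0.1056]
 [0.5215 0.3012]]
x dir -1.8519
x dir -1.9163
x dir -1.894
x dir -1.8875
y dir -0.2792 0.1279
y dir -0.2933 0.1241
y dir -0.3519 0.1148
lamp depth 1614 ((0.5927566289901733, 0.3359673023223877), (0.06409502029418945, 0.12983018159866333), 73.16971588134766)
bed depth 3439 ((0.5927605628967285, 0.18706099689006805), (0.23960846662521362, 0.20899192988872528), 72.654052734375)
case depth 11950 ((0.5409999489784241, -0.25283533334732056), (0.19083769619464874, 0.3750573694705963), 2.5526375770568848)
402 206 [ 0.5323 -0.1712  0.1026]
397 212 [ 0.5212 -0.1624  0.0812]
420 230 [ 0.4774 -0.2152  0.0822]
470 230 [ 0.4774 -0.3353  0.0756]
```

Request:
carry_out --steps "0 0 0 0 0 -0.03; 0 0 0 0 0 -0.07; 0 0 0 0 0 -0.11; 0 0 0 0 0 -0.144; 0 0 0 0 0 -0.144; 0 0 0 0 0 -0.144; 0 0 0 0 0 -0.144; 0 0 0 0 0 -0.144" --fingers 0 --newtons 40

```text
time: 1.1
ee_pos: [0.2374, 0.551, 0.3039]
orientation: [-0.022, 1.0, -0.0, -0.0]
contact_force: [-0.0, 0.2, -0.4]
opening: 0.0
finger_force: 0.0
```

Request:
carry_out --steps "-0.04 -0.1 0 0 0 0; -0.09 -0.25 0 0 0 0; -0.14 -0.37 0 0 0 0; -0.19 -0.5 0 0 0 0; -0.24 -0.62 0 0 0 0; -0.29 -0.75 0 0 0 0; -0.33 -0.87 0 0 0 0; -0.38 -0.99 0 0 0 0"

```text
time: 2.1
ee_pos: [0.2802, 0.4531, 0.3039]
orientation: [-0.023, 1.0, 0.0, 0.0]
contact_force: [0.0, -0.1, 0.5]
opening: 0.0002
finger_force: 0.0
```

Request:
carry_out --steps "-0.05 -0.12 0 0 0 0; -0.09 -0.25 0 0 0 0; -0.14 -0.37 0 0 0 0; -0.19 -0.5 0 0 0 0; -0.24 -0.62 0 0 0 0; -0.29 -0.75 0 0 0 0; -0.33 -0.87 0 0 0 0; -0.38 -0.99 0 0 0 0"

```text
time: 3.1
ee_pos: [0.3226, 0.3559, 0.3039]
orientation: [-0.023, 1.0, 0.0, 0.0]
contact_force: [0.2, 0.7, 0.4]
opening: -0.0003
finger_force: 0.0
```

Request:
carry_out --steps "-0.05 -0.12 0 0 0 0; -0.09 -0.25 0 0 0 0; -0.14 -0.37 0 0 0 0; -0.19 -0.5 0 0 0 0; -0.24 -0.62 0 0 0 0; -0.29 -0.75 0 0 0 0; -0.33 -0.87 0 0 0 0; -0.38 -0.99 0 0 0 0"

```text
time: 4.1
ee_pos: [0.3651, 0.2588, 0.3039]
orientation: [-0.023, 1.0, 0.0, -0.0]
contact_force: [-0.3, -0.9, 0.6]
opening: -0.0001
finger_force: 0.0
```

Request:
carry_out --steps "-0.05 -0.12 0 0 0 0; -0.09 -0.25 0 0 0 0; -0.14 -0.37 0 0 0 0; -0.19 -0.5 0 0 0 0; -0.24 -0.62 0 0 0 0; -0.29 -0.75 0 0 0 0; -0.33 -0.87 0 0 0 0; -0.38 -0.99 0 0 0 0"

```text
time: 5.1
ee_pos: [0.4076, 0.1616, 0.3039]
orientation: [-0.023, 1.0, 0.0, -0.0]
contact_force: [0.1, 0.5, 0.6]
opening: 0.0001
finger_force: 0.0
```

Request:
carry_out --steps "-0.05 -0.12 0 0 0 0; -0.09 -0.25 0 0 0 0; -0.14 -0.37 0 0 0 0; -0.19 -0.5 0 0 0 0; -0.24 -0.62 0 0 0 0; -0.29 -0.75 0 0 0 0; -0.33 -0.87 0 0 0 0; -0.38 -0.99 0 0 0 0"

```text
time: 6.1
ee_pos: [0.4501, 0.0645, 0.3039]
orientation: [-0.023, 1.0, 0.0, 0.0]
contact_force: [-0.2, -0.1, -0.5]
opening: -0.0002
finger_force: 0.0
```

Request:
carry_out --steps "-0.05 -0.12 0 0 0 0; -0.09 -0.25 0 0 0 0; -0.14 -0.37 0 0 0 0; -0.19 -0.5 0 0 0 0; -0.24 -0.62 0 0 0 0; -0.29 -0.75 0 0 0 0; -0.33 -0.87 0 0 0 0; -0.38 -0.99 0 0 0 0"

```text
time: 7.1
ee_pos: [0.4925, -0.0327, 0.3039]
orientation: [-0.023, 1.0, 0.0, -0.0]
contact_force: [0.2, 0.4, 0.5]
opening: -0.0003
finger_force: 0.0
```

Request:
carry_out --steps "-0.05 -0.12 0 0 0 0; -0.09 -0.25 0 0 0 0; -0.14 -0.37 0 0 0 0; -0.19 -0.5 0 0 0 0; -0.24 -0.62 0 0 0 0; -0.29 -0.75 0 0 0 0; -0.38 -0.99 0 0 0 0; -0.38 -0.99 0 0 0 0"

```text
time: 8.1
ee_pos: [0.5351, -0.1307, 0.3037]
orientation: [-0.022, 1.0, -0.0, -0.0]
contact_force: [0.1, 0.3, 0.4]
opening: 0.0001
finger_force: 0.0
```

Request:
carry_out --steps "0 0 0.1 0 0 0; 0 0 0.25 0 0 0; 0 0 0.4 0 0 0; 0 0 0.55 0 0 0; 0 0 0.7 0 0 0; 0 0 0.82 0 0 0; 0 0 0.92 0 0 0; 0 0 0.97 0 0 0"

```text
time: 9.1
ee_pos: [0.5345, -0.1291, 0.2062]
orientation: [-0.023, 1.0, 0.0, -0.0]
contact_force: [-0.5, 1.0, 0.2]
opening: 0.0004
finger_force: 0.0
```

Request:
carry_out --steps "0 0 0.08 0 0 0; 0 0 0.18 0 0 0; 0 0 0.28 0 0 0; 0 0 0.35 0 0 0; 0 0 0.4 0 0 0; 0 0 0.4 0 0 0; 0 0 0.4 0 0 0; 0 0 0.4 0 0 0"

```text
time: 10.1
ee_pos: [0.535, -0.1292, 0.1673]
orientation: [-0.023, 1.0, -0.0, 0.0]
contact_force: [-0.5, 0.2, 0.2]
opening: -0.0002
finger_force: 0.0
```

Request:
carry_out --steps "0 -0.05 0 0 0 0; 0 -0.1 0 0 0 0; 0 -0.15 0 0 0 0; 0 -0.2 0 0 0 0; 0 -0.25 0 0 0 0; 0 -0.3 0 0 0 0; 0 -0.4 0 0 0 0; 0 -0.5 0 0 0 0"

```text
time: 11.1
ee_pos: [0.537, -0.1797, 0.1668]
orientation: [-0.023, 1.0, 0.0, -0.0]
contact_force: [0.2, 2.2, -0.2]
opening: -0.0001
finger_force: 0.7
```

Request:
carry_out --steps "0 -0.1 0 0 0 0; 0 -0.2 0 0 0 0; 0 -0.3 0 0 0 0; 0 -0.4 0 0 0 0; 0 -0.5 0 0 0 0; 0 -0.6 0 0 0 0; 0 -0.7 0 0 0 0; 0 -0.8 0 0 0 0"

```text
time: 12.1
ee_pos: [0.5406, -0.2596, 0.1669]
orientation: [-0.023, 1.0, 0.0, -0.0]
contact_force: [0.3, 2.1, -0.4]
opening: -0.0002
finger_force: 0.7
```

Request:
carry_out --steps "0 -0.08 0 0 0 0; 0 -0.16 0 0 0 0; 0 -0.24 0 0 0 0; 0 -0.3 0 0 0 0; 0 -0.36 0 0 0 0; 0 -0.41 0 0 0 0; 0 -0.44 0 0 0 0; 0 -0.44 0 0 0 0"

```text
time: 13.1
ee_pos: [0.5426, -0.3033, 0.167]
orientation: [-0.023, 1.0, -0.0, 0.0]
contact_force: [-0.4, 0.6, -0.5]
opening: -0.0
finger_force: 0.0
```

Request:
carry_out --steps "0 -0.02 0 0 0 0; 0 -0.04 0 0 0 0; 0 -0.05 0 0 0 0; 0 -0.06 0 0 0 0; 0 -0.07 0 0 0 0; 0 -0.08 0 0 0 0; 0 -0.09 0 0 0 0; 0 -0.1 0 0 0 0"

```text
time: 14.1
ee_pos: [0.5431, -0.3092, 0.1666]
orientation: [-0.024, 1.0, 0.003, -0.001]
contact_force: [-2.9, 22.1, 9.2]
opening: 0.0001
finger_force: 12.0
```

Request:
carry_out --steps "0 0.03 0 0 0 0; 0 0.06 0 0 0 0; 0 0.1 0 0 0 0; 0 0.1 0 0 0 0; 0 0.1 -0.1 0 0 0; 0 0.1 -0.25 0 0 0; 0 0.1 -0.4 0 0 0; 0 0.1 -0.5 0 0 0" --fingers 85

```text
time: 15.1
ee_pos: [0.5433, -0.3042, 0.2192]
orientation: [-0.023, 1.0, -0.001, 0.001]
contact_force: [-0.3, -0.7, -0.0]
opening: 0.0854
finger_force: 0.0
```

```bash
python3 - <<'E'
from h import *
for n,(x0,y0,w,h,s) in (("scene",(205,140,130,100,6)),("top",(350,155,110,95,6))):
    im,d=ctrl.get_image(n); np.savez(f"pics/{n}1.npz",im=im,d=d)
    cv2.imwrite(f"pics/{n}1.png",cv2.resize(im[y0:y0+h,x0:x0+w,::-1],None,fx=s,fy=s,interpolation=cv2.INTER_CUBIC))
E
```

```text
(no output)
```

View pics/scene1.png

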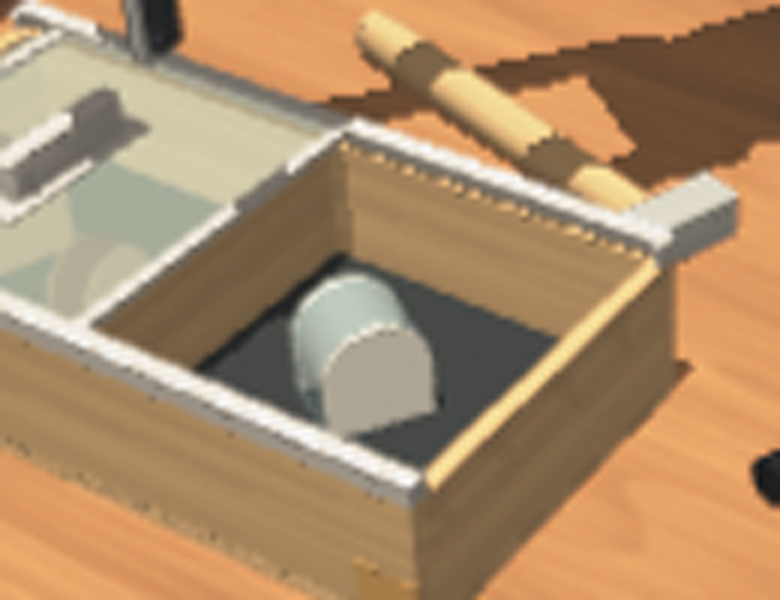

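View pics/top1.png

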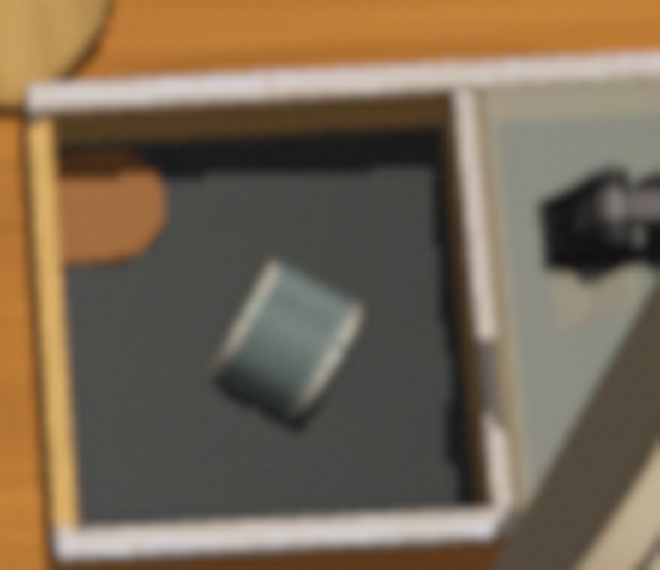

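The scene crop shows the window fully open and the heel standing in the bay, with its matt D end at crop (325–437,325–437) facing the camera. The top crop shows the ends as light edges: left (275,262) to (217,370), right (360,308) to (300,412).

```bash
cat > heel.py <<'E'
from h import *
s=np.load("pics/scene1.npz");C=cloud("scene",s["d"]);im=s["im"].astype(int)
# matt end face in scene: bright, low chroma, inside the bay
u0,v0=205,140
m=np.zeros((400,640),bool);m[v0+52:v0+74,u0+52:u0+74]=1
m&=(im.min(2)>150)&(im.max(2)-im.min(2)<40);
P=C[m];P=P[(P[:,2]>.012)&(P[:,2]<.07)]
c=np.median(P,0);U,S,V=np.linalg.svd(P-c);k=abs((P-c)@V[2])<.004;P=P[k];c=P.mean(0);U,S,V=np.linalg.svd(P-c);n=V[2]*np.sign(V[2][1])
print("end face",len(P),c.round(4),n.round(3),"z",P[:,2].min().round(3),P[:,2].max().round(3),"yaw deg of normal",np.degrees(np.arctan2(n[1],n[0])).round(1),"std",((P-c)@n).std().round(4))
t=np.load("pics/top1.npz");D=cloud("top",t["d"]);R=D[195:228,383:413].reshape(-1,3)
R=R[(R[:,2]>.03)&(R[:,2]<.075)]
r=cv2.minAreaRect(R[:,:2].astype(np.float32));print("top cloud",len(R),"zmax",R[:,2].max().round(4),r,cv2.boxPoints(r).round(4))
R2=R[R[:,2]>.05];print(len(R2),cv2.minAreaRect(R2[:,:2].astype(np.float32)))
f=lambda P:np.array(P,float)/6+np.array((350,155))-0.5+.5/6
g=lambda P:np.array(P,float)/6+np.array((205,140))-0.5+.5/6
e=ray("top",f([[275,262],[360,308]]),.045);print(e)
b=ray("scene",g([[342,437],[437,410]]),.012);d=b[1]-b[0];print("base edge",b.round(4),np.linalg.norm(d).round(4),np.degrees(np.arctan2(d[1],d[0])).round(1))
E
python3 heel.py
```

```text
end face 42 [ 0.5444 -0.1639  0.061 ] [0.646 0.111 0.755] z 0.047 0.067 yaw deg of normal 9.7 std 0.0019
top cloud 351 zmax 0.0704 ((0.5306253433227539, -0.16934239864349365), (0.04010399430990219, 0.04953377693891525), 60.742156982421875) [[ 0.4992 -0.1747]
 [ 0.5424 -0.1989]
 [ 0.562  -0.164 ]
 [ 0.5188 -0.1397]]
306 ((0.5307430028915405, -0.16941529512405396), (0.0400569885969162, 0.047785140573978424), 60.91673278808594)
[[ 0.56130658 -0.1655404 ]
 [ 0.54158788 -0.20008008]]
base edge [[ 0.5544 -0.1625]
 [ 0.517  -0.1402]] 0.0435 149.1
```

Request:
carry_out --steps "0.01 0.1 0 0 0 0; 0.02 0.22 0 0 0 0; 0.03 0.35 0 0 0 0; 0.04 0.48 0 0 0 0; 0.05 0.61 0 0 0 0; 0.06 0.74 0 0 0 0; 0.065 0.87 0 0 0 0; 0.065 1.0 0 0 0 0" --fingers 64

```text
time: 16.2
ee_pos: [0.5315, -0.2024, 0.217]
orientation: [-0.023, 1.0, -0.0, 0.0]
contact_force: [0.6, -0.1, 0.1]
opening: 0.0641
finger_force: 0.0
```

Request:
carry_out --steps "0 0.12 0 0 0 0.03; 0 0.22 0 0 0 0.07; 0 0.3 0 0 0 0.11; 0 0.353 0 0 0 0.15; 0 0.353 0 0 0 0.177; 0 0.353 0 0 0 0.177; 0 0.353 0 0 0 0.177; 0 0.353 0 0 0 0.177"

```text
time: 17.2
ee_pos: [0.53, -0.1681, 0.2169]
orientation: [0.252, 0.968, -0.0, 0.0]
contact_force: [-0.1, -0.1, -0.1]
opening: 0.0638
finger_force: 0.0
```

```bash
python3 - <<'E'
from h import *
from scipy.spatial.transform import Rotation as R
s=ctrl.read_state();M=R.from_quat(s["orientation"]).as_matrix();print(s["ee_pos"].round(4) if hasattr(s["ee_pos"],'round') else s["ee_pos"],"tool y yaw",np.degrees(np.arctan2(M[1,1],M[0,1])).round(2),"q",np.round(s["q"],3),s["opening"])
print("tool shift to heel",M.T@(np.array([.5306,-.1693,.094])-s["ee_pos"]))
D=cloud("top",np.load("pics/top0.npz")["d"]);v,u=np.mgrid[:400,:640]
m=(u>262)&(u<310)&(v>165)&(v<250)&(D[...,2]>.1)&(D[...,2]<.215);Q=D[m]
o=np.array([.5526,.2077]);a=np.radians(-107.8);X=np.array([np.cos(a),np.sin(a)]);Y=np.array([-X[1],X[0]])
q=Q[:,:2]-o;print("analyser",len(Q),"x pct",np.percentile(q@X,[2,25,50,75,98]).round(4),"y",np.percentile(q@Y,[1,50,99]).round(4),"zmax",Q[:,2].max())
w=(q@X<.14)&(Q[:,2]>.15);p=np.polyfit(q[w]@Y,q[w]@X,1);print("fit slope",p)
S=cloud("scene",np.load("pics/scene0.npz")["d"]);m=(u>425)&(u<510)&(v>225)&(v<350)&(S[...,2]>.198)&(S[...,2]<.212);print("lamp scene",m.sum(),cv2.minAreaRect(S[m][:,:2].astype(np.float32)))
E
```

```text
[ 0.53   -0.1681  0.2169] tool y yaw 60.81 q [-0.399  0.07   1.714 -0.     1.358 -1.461] 0.06384652331898687
tool shift to heel [-0.00116932 -0.00077343  0.12289725]
analyser 705 x pct [0.1024 0.1079 0.1106 0.1138 0.1165] y [-0.0634  0.0028  0.0842] zmax 0.20983287408793094
fit slope [-0.00266793  0.11003295]
lamp scene 2266 ((0.5935499668121338, 0.3379625678062439), (0.06464196741580963, 0.13013803958892822), 72.29951477050781)
```

Request:
carry_out --steps "-0.01 -0.01 0.1 0 0 0; -0.01 -0.01 0.22 0 0 0; -0.01 -0.01 0.35 0 0 0; -0.01 -0.01 0.48 0 0 0; -0.01 -0.01 0.6 0 0 0; -0.01 -0.01 0.72 0 0 0; -0.01 -0.01 0.82 0 0 0; -0.01 -0.01 0.9 0 0 0"

```text
time: 18.2
ee_pos: [0.5303, -0.1694, 0.1262]
orientation: [0.252, 0.968, 0.0, -0.0]
contact_force: [0.4, -0.4, 0.2]
opening: 0.064
finger_force: 0.0
```

Request:
carry_out --steps "0 0 0.06 0 0 0; 0 0 0.13 0 0 0; 0 0 0.2 0 0 0; 0 0 0.26 0 0 0; 0 0 0.3 0 0 0; 0 0 0.33 0 0 0; 0 0 0.33 0 0 0; 0 0 0.33 0 0 0"

```text
time: 19.2
ee_pos: [0.5305, -0.1695, 0.0941]
orientation: [0.252, 0.968, -0.0, 0.0]
contact_force: [0.2, -0.2, 0.3]
opening: 0.0639
finger_force: 0.0
```

Request:
carry_out --steps "0 0 0 0 0 0; 0 0 0 0 0 0; 0 0 0 0 0 0; 0 0 0 0 0 0; 0 0 0 0 0 0; 0 0 0 0 0 0; 0 0 0 0 0 0; 0 0 0 0 0 0" --fingers 30 --newtons 40

```text
time: 20.2
ee_pos: [0.5306, -0.1695, 0.0942]
orientation: [0.252, 0.968, -0.0, 0.0]
contact_force: [-1.0, 0.1, 4.7]
opening: 0.0398
finger_force: 41.1
```

Request:
carry_out --steps "0 0 -0.04 0 0 0; 0 0 -0.1 0 0 0; 0 0 -0.2 0 0 0; 0 0 -0.32 0 0 0; 0 0 -0.45 0 0 0; 0 0 -0.6 0 0 0; 0 0 -0.75 0 0 0; 0 0 -0.9 0 0 0"

```text
time: 21.2
ee_pos: [0.5304, -0.1695, 0.1852]
orientation: [0.252, 0.968, -0.0, 0.0]
contact_force: [-0.1, -0.2, -0.6]
opening: 0.0392
finger_force: 40.7
```

Request:
carry_out --steps "0 0 -0.12 0 0 0; 0 0 -0.25 0 0 0; 0 0 -0.38 0 0 0; 0 0 -0.5 0 0 0; 0 0 -0.63 0 0 0; 0 0 -0.76 0 0 0; 0 0 -0.88 0 0 0; 0 0 -0.98 0 0 0"

```text
time: 22.2
ee_pos: [0.5304, -0.1695, 0.2828]
orientation: [0.252, 0.968, -0.0, 0.0]
contact_force: [0.1, 0.6, -2.1]
opening: 0.0396
finger_force: 40.7
```

Request:
carry_out --steps "0 0 -0.1 0 0 0.02; 0 0 -0.2 0 0 0.06; 0 0 -0.3 0 0 0.11; 0 0 -0.4 0 0 0.17; 0 0 -0.48 0 0 0.22; 0 0 -0.5 0 0 0.26; 0 0 -0.5 0 0 0.29; 0 0 -0.5 0 0 0.3"

```text
time: 23.2
ee_pos: [0.5303, -0.1694, 0.332]
orientation: [0.665, 0.747, -0.0, -0.0]
contact_force: [-0.7, -0.6, -1.1]
opening: 0.0397
finger_force: 40.6
```

```bash
python3 - <<'E'
from h import *
from scipy.spatial.transform import Rotation as R
im,d=ctrl.get_image("scene");np.savez("pics/scene2.npz",im=im,d=d);cv2.imwrite("pics/scene2.png",im[:,:,::-1])
im,d=ctrl.get_image("top");np.savez("pics/top2.npz",im=im,d=d)
s=ctrl.read_state();M=R.from_quat(s["orientation"]).as_matrix();print(s["ee_pos"],"tool y yaw",np.degrees(np.arctan2(M[1,1],M[0,1])).round(2),s["opening"],s["finger_force"],np.round(s["q"],2))
print("shift to mid",M.T@(np.array([.5528,.208,.1955])-s["ee_pos"]))
E
```

```text
[ 0.53030188 -0.16939634  0.33192212] tool y yaw 6.8 0.03918524079097733 40.556784868240356 [-0.4   0.    1.57 -0.    1.57 -0.52]
shift to mid [0.37206736 0.06703209 0.13644685]
```

View pics/scene2.png

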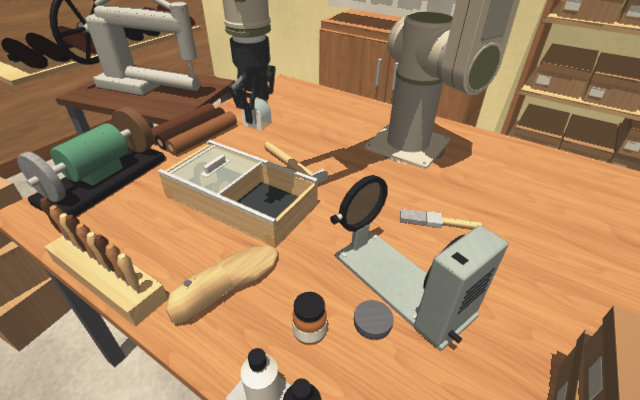

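The picture shows the heel lifted clear in the fingers at (258,113), the window still open with its pull at (213,165), and the bay empty at (270,195).

Request:
carry_out --steps "0.08 0.02 0 0 0 0.01; 0.2 0.04 0 0 0 0.03; 0.32 0.06 0 0 0 0.05; 0.45 0.08 0 0 0 0.07; 0.57 0.1 0 0 0 0.09; 0.7 0.12 0 0 0 0.11; 0.82 0.15 0 0 0 0.125; 0.95 0.17 0 0 0 0.136"

```text
time: 24.3
ee_pos: [0.536, -0.0727, 0.3319]
orientation: [0.807, 0.59, -0.0, -0.0]
contact_force: [0.4, -0.3, -1.1]
opening: 0.0397
finger_force: 40.6
```

Request:
carry_out --steps "0.12 -0.03 0 0 0 0; 0.23 -0.06 0 0 0 0; 0.35 -0.09 0 0 0 0; 0.46 -0.12 0 0 0 0; 0.57 -0.15 0 0 0 0; 0.68 -0.18 0 0 0 0; 0.8 -0.21 0 0 0 0; 0.91 -0.23 0 0 0 0"

```text
time: 25.3
ee_pos: [0.5419, 0.0214, 0.3319]
orientation: [0.808, 0.59, 0.0, 0.0]
contact_force: [-0.1, -0.3, -0.3]
opening: 0.0394
finger_force: 40.6
```

Request:
carry_out --steps "0.12 -0.03 0 0 0 0; 0.23 -0.06 0 0 0 0; 0.35 -0.09 0 0 0 0; 0.46 -0.12 0 0 0 0; 0.57 -0.15 0 0 0 0; 0.68 -0.18 0 0 0 0; 0.8 -0.21 0 0 0 0; 0.91 -0.23 0 0 0 0"

```text
time: 26.3
ee_pos: [0.5477, 0.1151, 0.3319]
orientation: [0.808, 0.59, 0.0, 0.0]
contact_force: [-0.8, -0.1, -2.0]
opening: 0.0397
finger_force: 40.6
```

Request:
carry_out --steps "0.12 -0.03 0 0 0 0; 0.24 -0.06 0 0 0 0; 0.37 -0.09 0 0 0 0; 0.5 -0.12 0 0 0 0; 0.63 -0.15 0 0 0 0; 0.76 -0.19 0 0 0 0; 0.86 -0.22 0 0 0 0; 0.91 -0.23 0 0 0 0"

```text
time: 27.3
ee_pos: [0.5534, 0.2087, 0.3319]
orientation: [0.807, 0.59, -0.0, -0.0]
contact_force: [0.6, -0.0, -0.9]
opening: 0.0397
finger_force: 40.6
```

```bash
python3 - <<'E'
from h import *
from scipy.spatial.transform import Rotation as R
for n in("scene","top"):
    im,d=ctrl.get_image(n);np.savez(f"pics/{n}3.npz",im=im,d=d);cv2.imwrite(f"pics/{n}3.png",im[:,:,::-1])
s=ctrl.read_state();M=R.from_quat(s["orientation"]).as_matrix();print(s["ee_pos"],"tool y yaw",np.degrees(np.arctan2(M[1,1],M[0,1])).round(2),s["opening"],s["finger_force"],np.round(s["q"],2))
print("shift to mid",M.T@(np.array([.5528,.208,.1955])-s["ee_pos"]))
z=np.load("pics/scene3.npz");S=cloud("scene",z["d"]);c=s["ee_pos"]
m=(abs(S[...,0]-c[0])<.06)&(abs(S[...,1]-c[1])<.06)&(S[...,2]>.22)&(S[...,2]<.31);v,u=np.nonzero(m);Q=S[m]
l=(Q-c)@M;print(len(Q),"tool-frame pct x",np.percentile(l[:,0],[2,50,98]).round(4),"y",np.percentile(l[:,1],[2,98]).round(4),"z",np.percentile(l[:,2],[2,98,99.5]).round(4),u.min(),u.max(),v.min(),v.max())
E
```

```text
[0.55345903 0.20842396 0.3318309 ] tool y yaw -17.69 0.0397892551809335 40.554306507110596 [ 0.27  0.1   1.47 -0.    1.57  0.58]
shift to mid [-0.00059896 -0.00049175  0.13633095]
1090 tool-frame pct x [-0.0221  0.013   0.025 ] y [-0.026   0.0324] z [0.0232 0.0799 0.0811] 393 440 152 197
```

View pics/scene3.png

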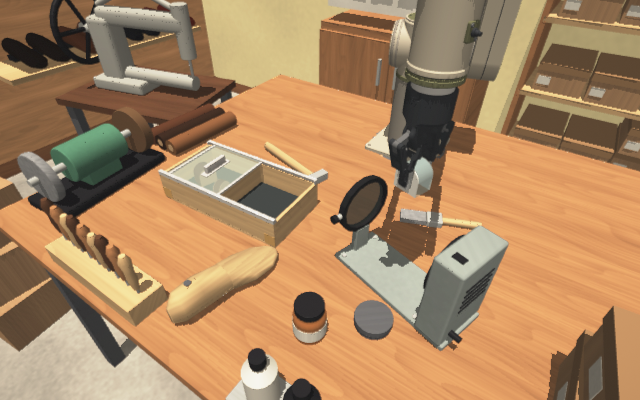

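The picture shows the heel held above the viewer gap at (418,178), its flat clear sides towards the analyser (362,203) and the lamp (465,280). Everything else is in place, so I'm lowering it straight down.

Request:
carry_out --steps "0 0 0.06 0 0 0; 0 0 0.15 0 0 0; 0 0 0.26 0 0 0; 0 0 0.38 0 0 0; 0 0 0.5 0 0 0; 0 0 0.62 0 0 0; 0 0 0.74 0 0 0; 0 0 0.85 0 0 0"

```text
time: 28.4
ee_pos: [0.5534, 0.208, 0.246]
orientation: [0.808, 0.59, -0.0, -0.0]
contact_force: [-0.2, 0.1, -0.4]
opening: 0.0396
finger_force: 40.6
```

Request:
carry_out --steps "0 0 0.1 0 0 0; 0 0 0.2 0 0 0; 0 0 0.3 0 0 0; 0 0 0.38 0 0 0; 0 0 0.44 0 0 0; 0 0 0.48 0 0 0; 0 0 0.51 0 0 0; 0 0 0.51 0 0 0"

```text
time: 29.4
ee_pos: [0.5534, 0.208, 0.1958]
orientation: [0.808, 0.59, -0.0, -0.0]
contact_force: [-0.5, 0.2, -0.5]
opening: 0.0398
finger_force: 40.6
```

Request:
carry_out --steps "0 0 0 0 0 0; 0 0 0 0 0 0; 0 0 0 0 0 0; 0 0 0 0 0 0; 0 0 0 0 0 0; 0 0 0 0 0 0; 0 0 0 0 0 0; 0 0 0 0 0 0"

```text
time: 30.4
ee_pos: [0.5534, 0.208, 0.1959]
orientation: [0.808, 0.59, -0.0, -0.0]
contact_force: [-0.3, 0.3, -0.9]
opening: 0.0396
finger_force: 40.6
```

```bash
python3 - <<'E'
from h import *
from scipy.spatial.transform import Rotation as R
for n in("scene","top"):
    im,d=ctrl.get_image(n);np.savez(f"pics/{n}4.npz",im=im,d=d)
    if n=="scene": cv2.imwrite("pics/scene4.png",cv2.resize(im[150:350,310:530,::-1],None,fx=3,fy=3,interpolation=cv2.INTER_CUBIC))
s=ctrl.read_state();c=s["ee_pos"];M=R.from_quat(s["orientation"]).as_matrix();print(c,s["opening"],s["finger_force"],s["contact_force"])
S=cloud("scene",np.load("pics/scene4.npz")["d"])
l=(S-c)@M;k=(abs(l[...,0])<.04)&(abs(l[...,1])<.04)&(l[...,2]>.06)&(l[...,2]<.1);Q=l[k];print(len(Q),np.percentile(Q,[2,98],axis=0).round(4))
# window check: pull top in top view depth
D=cloud("top",np.load("pics/top4.npz")["d"]);m=(abs(D[...,0]-.545)<.05)&(abs(D[...,1]+.33)<.1)&(D[...,2]>.095)&(D[...,2]<.115);print("pull",m.sum(),np.median(D[m],0))
E
```

```text
[0.55345003 0.20795584 0.19586777] 0.039454181564041554 40.55349826812744 [-0.90327277 -0.34511722 -0.68958062]
206 [[-0.0241 -0.0189  0.0606]
 [ 0.0248  0.0301  0.0814]]
pull 184 [ 0.54259458 -0.32440975  0.10473937]
```

View pics/scene4.png

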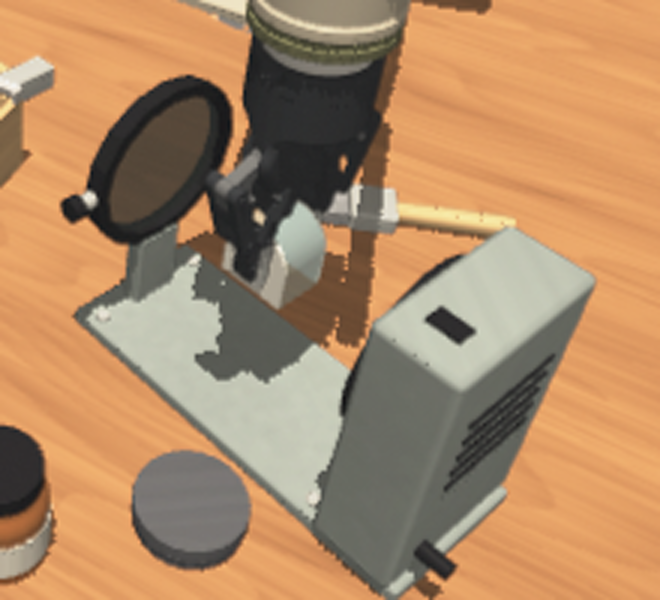

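The crop shows the heel at (285,255), hanging free midway between analyser (165,160) and lamp (400,330), clear of the bed. I'm handing it in.

```bash
python3 -c "
from bench import ctrl
print(ctrl.close_job())"
```

```text
the job is handed in; nothing more can be done
None
```

The job is handed in with no verdict returned: by my measurements the window is open at its stop (about 0.16–0.17 m), and the heel, gripped only by its matt faces, is held still, square and within a few millimetres of the middle of the light path, touching nothing else.

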